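Turn the model turntable to the orange sun-angle line

TASK

For a daylight study, turn the model turntable by pushing one or more of its brass finger posts with a fingertip or the outside of the fingers, until the black index mark on the aluminium dial lines up squarely with the orange line on the white scale ring. Push gently, never take a post between the fingers, lift nothing, do not touch the white model house riding on the dial, and leave the candle holder, jar and little stool where they stand. Finish with the hand clear.

Things in the scene. Friction and masses are not known exactly. Their poses are not given: they have to be found in the camera images.
- turntable: round model turntable fixed to the table; origin at table height on the dial's vertical axis. Grey foot, white scale ring (256 mm across, top 26 mm above the table), above it the aluminium dial (200 mm across, flat top 34 mm above the table) with four brass finger posts. Its yaw is where the index mark points when dial reads 0
- post0 (a point): top centre of the brass finger post that stands 45 degrees counter-clockwise (seen from above) of the index mark. All four posts are alike: upright, 18 mm across, rising 28 mm from the dial's top to 62 mm above the table, centres 85 mm from the axis
- post1 (a point): top centre of the same kind of post, 135 degrees counter-clockwise of the index mark
- post2 (a point): top centre of the same kind of post, 225 degrees counter-clockwise of the index mark
- post3 (a point): top centre of the same kind of post, 315 degrees counter-clockwise of the index mark
- dial (a joint): turning angle of the dial about the vertical axis, rad, positive counter-clockwise seen from above; it starts near 0 and turns at least one full turn either way without a stop. Friction (about 2 N at a post) keeps it where it is left; no springs or detents
- index_mark (a point): outer end of the black index line (7 mm wide, 40 mm long, radial) on the dial's top, at its rim, 100 mm from the axis and 34 mm above the table; moves with the dial
- target_line (a point): inner end of the orange line (7 mm wide, 25 mm long, radial) on the fixed white scale ring: the point at 100 mm from the axis and 34 mm above the table where the index mark belongs. The ring's thin grey lines every 15 degrees and one blue line are not the target
- house: loose white model house on a 70 x 56 mm wooden plate, 52 mm tall, 150 g, standing on the dial at its axis and turning with it by friction; origin at the centre of its underside, 34 mm above the table
- candleholder: small brass candle holder, 64 mm across, 75 mm tall, loose, standing on the table 190 to 230 mm from the axis; origin at the centre of its underside
- glue_jar: white jar with red cap, 52 mm across, 68 mm tall, loose, on the table 190 to 230 mm from the axis; origin at the centre of its underside
- stool: orange-brown toy-size model stool, 54 mm across, 65 mm tall, loose, on the table 190 to 230 mm from the axis; origin at the centre of its underside

How it is judged:
By the outcome, as a careful person would: the job done as asked, in the order asked, and still so for the second after the job is handed in, with the robot touching nothing.
It also fails if it takes over 51 s, if anything falls off the work surface, if the arm or the gripper's body presses on something with over 40 N, if the wrist force passes 120 N, or if a joint passes its speed limit or range.

ROBOT

A 7-joint arm with a two-finger parallel gripper is mounted at the origin on the work surface. World frame = base frame: x ahead of the robot, y to its left, z up, the work surface at z = 0. Lengths are in m, angles in rad, forces in N, time in s.
With the tool pointing down it reaches from about 0.425 to 0.825 m from the base axis. Payload 3.6 kg.
Tool frame: the origin (TCP) lies at the very end of the fingers, on their centre line; the grasp point (between the pads) lies 19 mm behind it; z points along the fingers, x is the direction in which the jaws open and shut, and the axes are right-handed (so a half turn about z gives the same grasp; the last joint's range is limited). The gripper opens to 93 mm and grips with 3 to 60 N. Pads are 15 mm wide; open, the fingers measure 128 mm over their backs; the gripper's body (75 mm by 188 mm) begins 65 mm behind the grasp point.
Start: joints at [-1.331, 0.615, -0.013, 1.423, 0.008, 1.103, -0.04], TCP at [0.171, 0.627, 0.18] pointing down, gripper open.
Joint ranges: [-3.12, 3.12], [-0.3, 2.06], [-1.34, 1.32], [0.26, 2.42], [-1.36, 4.5], [0.01, 1.98], [-2.84, 2.84]. Speed limits (rad/s): [2.79, 2.79, 3.14, 3.14, 3.14, 3.14, 3.14].

INTERFACE

Orientations are given as a unit quaternion [x, y, z, w].
In Python, from rig import manip gives the robot as it stands.
- The arm moves only by the tool apply_moves, never from a script. Its argument "increments" is a list of rows, each an object of numbers: "x", "y", "z": the shift along the tool's x, y, z in cm; "rx", "ry", "rz": the turn, a rotation vector about the tool's x, y, z in degrees; "claw": the opening in per cent of the stroke, from 0 (shut) to 100 (fully open). A call has 1 to 10 rows; each row is the pose to reach, as a shift and turn from the pose measured when the call began, along the tool's axes at that moment; what a row does not reach only later rows make up. A row lasts 1/8 s, in which the tool goes at most 62.5 mm and 10.7 degrees, less where a joint would pass 70% of its speed; a pose out of reach is approached as far as the arm can. A call with a gripper value outside its range is refused whole. The fingers move at their own pace and stop on an object; the grip force is fixed at half the most. Time passes only in rows, so rows that repeat a pose let the fingers close. It gives the time, the measured TCP pose, the force and the opening at its end, in the units of the state.
- manip.observe(): the state, without advancing time (a new reading comes with each control period).
- manip.read_camera(name): name is "scene" or "top" or "wrist"; returns the picture (480x640x3 uint8, blue, green, red); there is no depth.
- manip.calibration(name): a dict with "intrinsics" (3x3 intrinsics, pixels), "k1" (the pictures are not rectified: a ray, as slopes to the right and down, at radius r is drawn at 1 + k1 r^2 times it, then the intrinsics apply), "world_to_cam" (4x4, takes a point from world to camera coordinates); the wrist camera has in their place "mount" (4x4, takes a point from camera to tool coordinates, whose origin is the TCP and whose axes are the tool frame's). Camera axes: x right, y up, looking along -z (the intrinsics and any distortion apply to the point x, -y, -z); pixel columns grow to the right and rows downward; lengths in m; the calibration is good to about 2 mm. A picture is of the moment at which its call begins: read the wrist's pose just before it. calibration takes no time and is no camera call.
- manip.close_job(): hands the job in, once; it reports no verdict.
Trained networks look in the newest picture that a camera, given by its name, has taken for a name from the list of things; names that differ only in an ending like _2 or _b are one class to them, and where a whole thing is asked for, a point or a joint stands for the part that bears it (a point fixed in the world has none). Each returns a list of dicts, best first, with "score" (0 to 1); they miss things now and then, are a little off and sometimes report something else, mostly with a low value. They report only what shows in the picture. A call takes as long as a camera call.
- manip.recognise(camera, target): "position" ([x, y, z] in m, in the coordinates of the camera as it stood for that picture, good to about 4 mm: the middle of the surface that is visible of it).
- manip.trace(camera, target): "region" (480x640 bool, what is visible of it).
The state is a dict: "time": time; "joints": joint angles; "qvel": joint speeds; "tau": joint torques, N m; "tcp_pos": TCP position; "tool_rot": TCP orientation; "wrist_force": force on the tool from outside, world axes, zero at the start; "moment": the same for the moment, N m; "grip_width": finger opening in m.
Only numpy, scipy, OpenCV 4.12 (cv2) and the standard library are available. Lean on these libraries where they do the work, as an engineer would, in place of code of your own. Each camera call takes 0.05 s, during which the arm holds its last target.

## Working session

There is one attempt and no reset: what is moved stays moved. The work goes in short steps, Python scripts to look and compute and a tool call to move; the robot and the scene stay as the last step left them, time stands still between calls to the robot, and variables do not carry over. Pictures are saved under pics/ and viewed, and the job is handed in when it is done.

Besides the shell and the picture viewer there is one more tool, called after ">>>" as name([rows], argument=value, ...), one row to a line, values as JSON. apply_moves: Moves the arm, as the interface text tells. Its arguments: {"type":"object","properties":{"increments":{"type":"array","items":{"type":"object","properties":{"x":{"type":"number"},"y":{"type":"number"},"z":{"type":"number"},"rx":{"type":"number"},"ry":{"type":"number"},"rz":{"type":"number"},"claw":{"type":"number"}}}}},"required":["increments"]}

```bash
mkdir -p pics; ls
python3 - <<'E'
from rig import manip
import cv2
print(manip.observe())
for n in ["scene","top"]:
    im=manip.read_camera(n); cv2.imwrite(f"pics/{n}0.png",im)
    print(n,manip.calibration(n))
print(manip.calibration("wrist"))
E
```

```text
pics
{'time': 0.0, 'joints': array([-1.33151989,  0.61589897, -0.01261616,  1.4248844 ,  0.00811174,
        1.10339611, -0.04036299]), 'qvel': array([-4.91368593e-04,  1.31738865e-05, -2.95958398e-04, -1.81089023e-03,
        4.09272988e-04,  4.45304454e-04, -2.14807349e-07]), 'tau': array([ 9.97914481e-05, -4.58941340e+01,  2.09073373e-01, -1.65745372e+01,
       -6.10606279e-02,  2.03647016e-02,  2.40715299e-04]), 'tcp_pos': array([0.17049179, 0.62632418, 0.17889925]), 'tool_rot': array([ 7.94528712e-01,  6.07225261e-01, -9.93306337e-04,  7.88484480e-04]), 'wrist_force': array([-0.2663552 , -0.18900368,  0.07327143]), 'moment': array([ 0.01878113, -0.0034801 , -0.06726004]), 'grip_width': 0.09303143913850313}
scene {'intrinsics': array([[532.22393031,   0.        , 319.3729934 ],
       [  0.        , 532.22393031, 237.10356075],
       [  0.        ,   0.        ,   1.        ]]), 'k1': 0.0011608558153058462, 'world_to_cam': array([[ 0.50005909,  0.86598346, -0.00368044, -0.3583126 ],
       [-0.66259975,  0.38534541,  0.64223865,  0.31132838],
       [ 0.55758629, -0.31871862,  
[... 402 characters left out ...]
 0.12166725, -0.61130282],
       [-0.1215022 , -0.01339152,  0.99250082, -0.85348424],
       [ 0.        ,  0.        ,  0.        ,  1.        ]])}
{'intrinsics': array([[348.79569444,   0.        , 321.3720729 ],
       [  0.        , 348.79569444, 242.18365925],
       [  0.        ,   0.        ,   1.        ]]), 'k1': 0.0026665910705194534, 'mount': array([[ 9.99999993e-01, -7.81592220e-05, -9.05265942e-05,
         2.04426474e-04],
       [-1.01598091e-04, -9.54504272e-01, -2.98197222e-01,
        -8.43649010e-02],
       [-6.31011580e-05,  2.98197230e-01, -9.54504274e-01,
        -2.04642713e-01],
       [ 0.00000000e+00,  0.00000000e+00,  0.00000000e+00,
         1.00000000e+00]])}
```

View pics/top0.png

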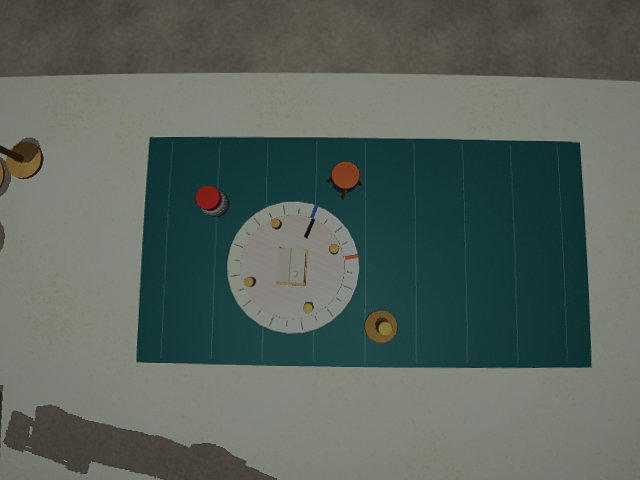

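View pics/scene0.png

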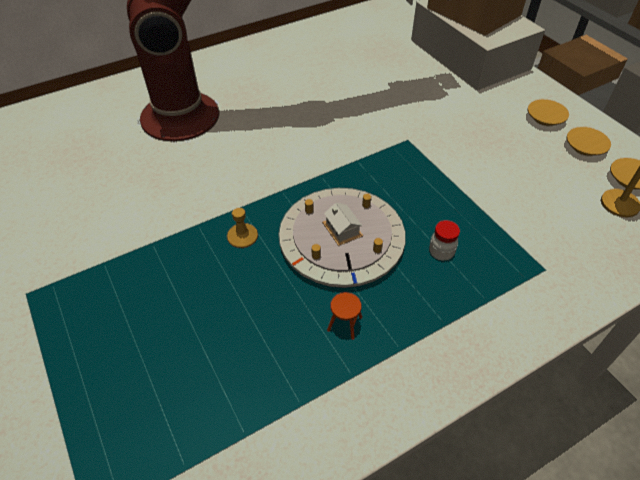

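The top view shows the ring centred near (293,267), the index mark at (310,228), which lies by the blue line, and the orange line at (352,257). The dial has to turn roughly 60° clockwise. Next I'll measure it.

```bash
cat > h.py <<'E'
import numpy as np, cv2
from rig import manip
def ray(name,uv,z):
    """pixels->world at plane z"""
    c=manip.calibration(name);K=c["intrinsics"];k=c["k1"]
    uv=np.atleast_2d(np.asarray(uv,float))
    p=cv2.undistortPoints(uv.reshape(-1,1,2),K,np.array([k,0,0,0,0.])).reshape(-1,2)
    T=np.linalg.inv(c["world_to_cam"])
    d=np.c_[p[:,0],-p[:,1],-np.ones(len(p))]@T[:3,:3].T
    o=T[:3,3]; s=(z-o[2])/d[:,2]
    return o+d*s[:,None]
def proj(name,P):
    c=manip.calibration(name);K=c["intrinsics"];P=np.atleast_2d(P)
    q=P@c["world_to_cam"][:3,:3].T+c["world_to_cam"][:3,3]
    s=np.c_[q[:,0]/-q[:,2],-q[:,1]/-q[:,2]]; s=s*(1+c["k1"]*(s**2).sum(1))[:,None]
    return s*K[0,0]+K[:2,2]
def camworld(name,p):
    T=np.linalg.inv(manip.calibration(name)["world_to_cam"]); return T[:3,:3]@np.asarray(p)+T[:3,3]
def circ(p):
    A=np.c_[2*p[:,:2],np.ones(len(p))]; s=np.linalg.lstsq(A,(p[:,:2]**2).sum(1),rcond=None)[0]
    return s[:2],np.sqrt(s[2]+s[:2]@s[:2])
E
python3 - <<'E'
from h import *
for n in ["scene","top"]:
    im=manip.read_camera(n)
    for t in ["turntable","post0","post1","post2","post3","index_mark","target_line","house","candleholder","glue_jar","stool"]:
        try:
            r=manip.recognise(n,t)
            print(n,t,[(round(d["score"],2),camworld(n,d["position"]).round(3).tolist()) for d in r[:4]])
        except Exception as e: print(n,t,e)
im=cv2.imread("pics/top0.png")
cv2.imwrite("pics/topz.png",cv2.resize(im[190:345,190:410],None,fx=3.6,fy=3.6,interpolation=cv2.INTER_CUBIC))
hsv=cv2.cvtColor(im,cv2.COLOR_BGR2HSV)
# ring outer rim vs mat
m=((hsv[...,1]<100)&(hsv[...,2]>60)).astype(np.uint8); 
cs,_=cv2.findContours(m[195:340,222:366],cv2.RETR_EXTERNAL,cv2.CHAIN_APPROX_NONE)
c=max(cs,key=cv2.contourArea).reshape(-1,2)+[222,195]
h=cv2.convexHull(c.astype(np.int32)).reshape(-1,2)
W=ray("top",h,0.026); print("ring",circ(W))
E
```

```text
scene turntable [(0.56, [0.581, 0.128, 0.031])]
scene post0 [(0.6, [0.579, 0.125, 0.036])]
scene post1 [(0.6, [0.579, 0.125, 0.036])]
scene post2 [(0.6, [0.579, 0.125, 0.036])]
scene post3 [(0.6, [0.579, 0.125, 0.036])]
scene index_mark [(0.86, [0.576, 0.131, 0.031])]
scene target_line [(0.77, [0.609, 0.111, 0.022]), (0.47, [0.579, 0.129, 0.036])]
scene house [(0.83, [0.574, 0.135, 0.066]), (0.56, [0.694, 0.292, 0.047])]
scene candleholder [(0.84, [0.459, -0.037, 0.02])]
scene glue_jar [(0.91, [0.694, 0.29, 0.047]), (0.37, [0.578, 0.124, 0.035])]
scene stool [(0.62, [0.738, 0.041, 0.065]), (0.32, [0.579, 0.122, 0.033])]
top turntable [(0.75, [0.561, 0.143, 0.034]), (0.57, [0.556, 0.136, 0.074])]
top post0 [(0.94, [0.557, 0.14, 0.03])]
top post1 [(0.94, [0.557, 0.14, 0.03])]
top post2 [(0.94, [0.557, 0.14, 0.03])]
top post3 [(0.94, [0.557, 0.14, 0.03])]
top index_mark [(0.63, [0.561, 0.141, 0.035])]
top target_line [(0.69, [0.559, 0.139, 0.026])]
top house [(0.97, [0.558, 0.139, 0.072])]
top candleholder [(0.79, [0.45, -0.029, 0.014])]
top glue_jar [(0.94, [0.683, 0.295, 0.069])]
top stool [(0.69, [0.736, 0.042, 0.066])]
ring (array([0.56133142, 0.14010227]), np.float64(0.12825788100925492))
```

```bash
sleep 1
cat >> h.py <<'E'
def polar(name,im,cen,z,rmax=0.135,R=540,N=2880):
    """unwrapped image: rows angle (deg*8, world CCW), cols radius 0.25mm"""
    a=np.deg2rad(np.arange(N)/N*360); r=np.arange(R)*rmax/R
    A,Rr=np.meshgrid(a,r,indexing="ij")
    P=np.c_[(cen[0]+Rr*np.cos(A)).ravel(),(cen[1]+Rr*np.sin(A)).ravel(),np.full(A.size,z)]
    q=proj(name,P).astype(np.float32).reshape(N,R,2)
    return cv2.remap(im,q[...,0],q[...,1],cv2.INTER_CUBIC)
def blobpts(im,mask,name,z):
    v,u=np.nonzero(mask); return ray(name,np.c_[u,v],z)
def angles(name,im,cen):
    hsv=cv2.cvtColor(im,cv2.COLOR_BGR2HSV).astype(int)
    v,u=np.mgrid[0:480,0:640]
    uv=np.c_[u.ravel(),v.ravel()]
    out={}
    for nm,z,rr,cond in [("mark",.034,(.064,.099),hsv[...,2]<45),
                  ("orange",.026,(.103,.127),((hsv[...,0]<15)|(hsv[...,0]>174))&(hsv[...,1]>130)),
                  ("blue",.026,(.103,.127),(hsv[...,0]>105)&(hsv[...,0]<130)&(hsv[...,1]>130))]:
        W=ray(name,uv,z)[:,:2]-cen; r=np.hypot(*W.T)
        m=cond.ravel()&(r>rr[0])&(r<rr[1])
        if nm=="orange" : pass
        if m.sum()<3: out[nm]=None; continue
        lab=cv2.connectedComponentsWithStats(m.reshape(480,640).astype(np.uint8))
        i=1+np.argmax(lab[2][1:,4]); m=(lab[1]==i).ravel()
        p=W[m].mean(0); out[nm]=(np.rad2deg(np.arctan2(p[1],p[0])).round(2),int(m.sum()),np.hypot(*p).round(4))
    return out
E
python3 - <<'E'
from h import *
for n in ["top","scene"]:
    im=cv2.imread(f"pics/{n}0.png"); print(n,angles(n,im,np.array([.5613,.1401])))
    g=cv2.cvtColor(im,cv2.COLOR_BGR2HSV).astype(int)
    m=((g[...,0]>10)&(g[...,0]<30)&(g[...,1]>110)&(g[...,2]>60)).astype(np.uint8)
    nlab=cv2.connectedComponentsWithStats(m)
    for s,c in zip(nlab[2][1:],nlab[3][1:]):
        if s[4]>20: 
            w=ray(n,c,.055)[0]; d=w[:2]-[.5613,.1401]; print(c.round(1),s[4],w.round(3),np.hypot(*d).round(4),np.rad2deg(np.arctan2(d[1],d[0])).round(1))
im=cv2.imread("pics/scene0.png"); cv2.imwrite("pics/scenez.png",cv2.resize(im[170:300,260:420],None,fx=4.5,fy=4.5,interpolation=cv2.INTER_CUBIC))
E
```

```text
top {'mark': (np.float64(-23.11), 51, np.float64(0.081)), 'orange': (np.float64(-79.98), 38, np.float64(0.1149)), 'blue': (np.float64(-20.15), 34, np.float64(0.1145))}
[ 24.5 163.3] 693 [0.756 0.68  0.055] 0.5742 70.2
[  0.8 173.1] 58 [0.736 0.73  0.055] 0.6149 73.5
[275.2 222.7] 66 [0.64  0.172 0.055] 0.0855 22.1
[333.7 248.2] 64 [0.593 0.061 0.055] 0.0851 -67.8
[351.3 256.2] 38 [0.579 0.028 0.055] 0.1131 -81.1
[304.1 276.6] 26 [0.54  0.116 0.055] 0.0324 -131.6
[248.8 281.2] 65 [0.53  0.219 0.055] 0.0849 111.8
[307.8 307.5] 66 [0.483 0.108 0.055] 0.0848 -157.7
[380.5 326.3] 760 [ 0.45  -0.026  0.055] 0.2 -123.7
scene {'mark': (np.float64(-21.73), 34, np.float64(0.0814)), 'orange': (np.float64(-79.73), 33, np.float64(0.1148)), 'blue': (np.float64(-19.35), 27, np.float64(0.115))}
[585.2  55.2] 1829 [0.377 1.028 0.055] 0.9069 101.7
[547.9 111.5] 790 [0.507 0.758 0.055] 0.6206 95.1
[588.4 140.4] 933 [0.631 0.759 0.055] 0.6225 83.5
[624.6 169.2] 571 [0.738 0.751 0.055] 0.6362 73.9
[622.4 200.2] 865 [0.799 0.672 0.055] 0.5824 65.9
[366.5 196.8] 48 [0.527 0.223 0.055] 0.0897 112.8
[308.4 203.6] 62 [0.483 0.109 0.055] 0.0843 -158.4
[237.9 213.3] 125 [ 0.435 -0.027  0.055] 0.2095 -127.1
[340.1 234.9] 149 [0.587 0.122 0.055] 0.0319 -35.5
[241.9 235. ] 572 [ 0.491 -0.044  0.055] 0.1971 -110.8
[377.9 241.7] 59 [0.639 0.175 0.055] 0.0851 24.6
[315.7 248.8] 70 [0.593 0.063 0.055] 0.0834 -67.3
```

View pics/topz.png

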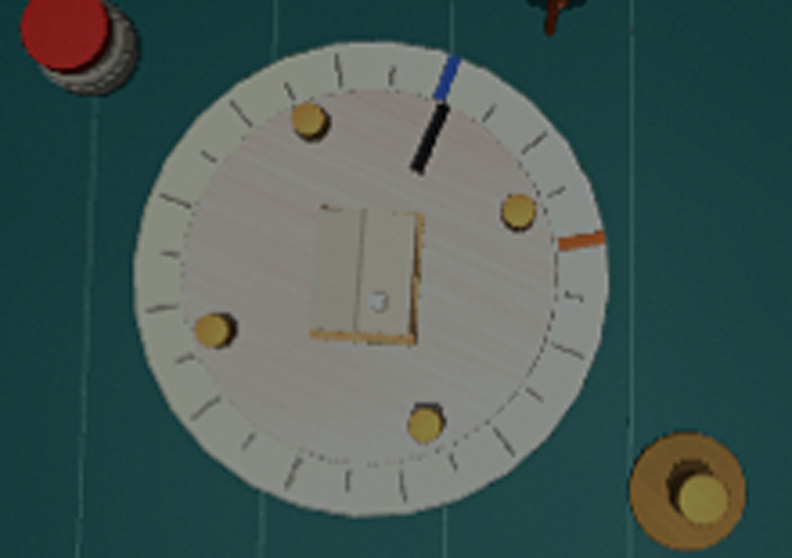

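Averaging over the posts puts the index at −22.9° and the orange line at −80.0°, so the dial needs about −57° (clockwise). I'll use closed fingers to push post2, which is on the robot's side at about 202°, and turn the tool along with the dial.

```bash
cat >> h.py <<'E'
from scipy.spatial.transform import Rotation as Ro
CEN=np.array([.5613,.1401])
def inc(pos,yaw):
    """row for world TCP pos and tool-x yaw deg, pointing down, from current pose"""
    s=manip.observe(); R0=Ro.from_quat(s["tool_rot"])
    c,n=np.cos(np.deg2rad(yaw)),np.sin(np.deg2rad(yaw))
    R1=Ro.from_matrix(np.array([[c,n,0],[n,-c,0],[0,0,-1.]]))
    d=R0.inv().apply(np.array(pos)-s["tcp_pos"])*100
    w=(R0.inv()*R1).as_rotvec(degrees=True)
    return d.round(2).tolist()+w.round(1).tolist()
def push(phi,d,z,r=.085):
    """finger pose behind (ccw of) post at phi deg"""
    p=np.deg2rad(phi); u=np.array([np.cos(p),np.sin(p)]); t=np.array([-u[1],u[0]])
    xy=CEN+r*u+d*t
    return [*xy,z],phi-180
E
python3 - <<'E'
from h import *
print(push(202.2,.034,.18)); print(inc(*push(202.2,.034,.18))); print(inc(*push(202.2,.034,.11)))
E
```

```text
([np.float64(0.4954475870429783), np.float64(0.07650393323689048), 0.18], 22.19999999999999)
[-44.61, 45.8, 0.0, -0.0, 0.0, 52.6]
[-44.61, 45.8, 7.0, -0.0, 0.0, 52.6]
```

>>> apply_moves([
  {"x": -4.5,"y": 4.6,"z": 0,"rz": 5.3,"claw": 0},
  {"x": -8.9,"y": 9.2,"z": 0,"rz": 10.5,"claw": 0},
  {"x": -13.4,"y": 13.7,"z": 0,"rz": 15.8,"claw": 0},
  {"x": -17.8,"y": 18.3,"z": 0,"rz": 21,"claw": 0},
  {"x": -22.3,"y": 22.9,"z": 0,"rz": 26.3,"claw": 0},
  {"x": -26.8,"y": 27.5,"z": 0,"rz": 31.6,"claw": 0},
  {"x": -31.2,"y": 32.1,"z": 0,"rz": 36.8,"claw": 0},
  {"x": -35.7,"y": 36.6,"z": 0,"rz": 42,"claw": 0},
  {"x": -40.2,"y": 41.2,"z": 0,"rz": 47.3,"claw": 0},
  {"x": -44.6,"y": 45.8,"z": 0,"rz": 52.6,"claw": 0},
])

```text
$.increments[0]: bad value
```

>>> apply_moves([
  {"claw": 0},
  {"claw": 0},
])

```text
$.increments[0]: bad value
```

Run:
```python
from h import *
s=manip.observe(); print(s["time"],s["tcp_pos"],s["grip_width"],s["wrist_force"])
for n in ["top","wrist"]:
    im=manip.read_camera(n); cv2.imwrite(f"pics/{n}1.png",im)
print(inc(*push(202.2,.034,.18))); print(inc(*push(202.2,.034,.044)))
```

```text
1.3 [0.17068047 0.62717401 0.1800585 ] 0.09293989530325948 [ 0.67687614  0.04056879 -0.00324857]
[-44.6, 45.8, 0.01, 0.0, 0.0, 52.6]
[-44.6, 45.8, 13.61, 0.0, 0.0, 52.6]
```

View pics/wrist1.png

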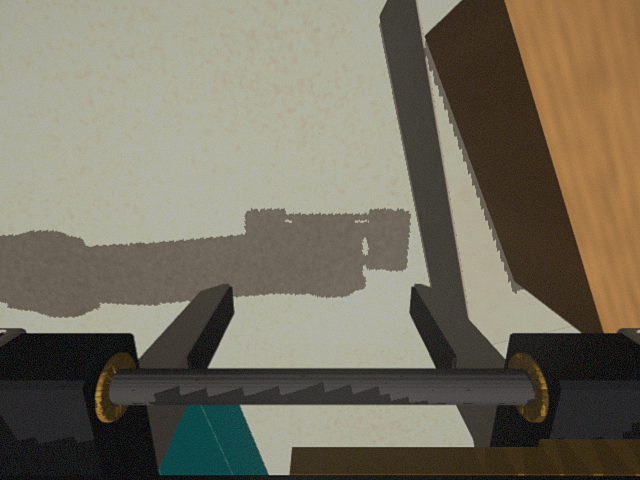

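View pics/top1.png

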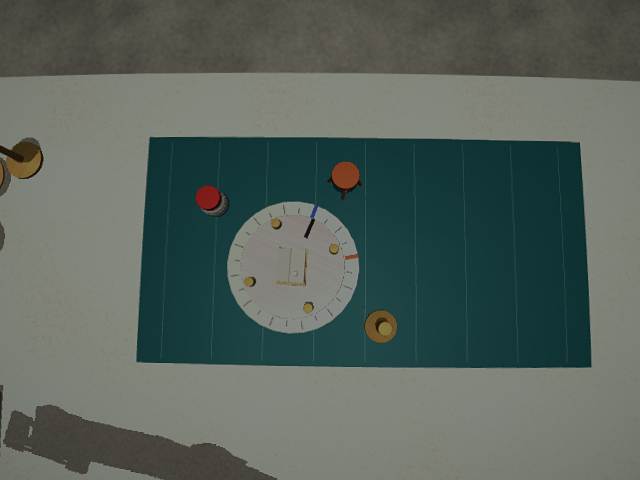

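The calls were refused as "bad value", so nothing moved. I'll try again with all seven keys filled in.

>>> apply_moves([
  {"x": -4.5,"y": 4.6,"z": 0,"rx": 0,"ry": 0,"rz": 5.3,"claw": 0},
])

```text
time: 1.52
tcp_pos: [0.198, 0.5764, 0.1791]
tool_rot: [0.82, 0.572, -0.0, -0.002]
wrist_force: [0.8, -0.9, -0.9]
grip_width: 0.0871
```

Run:
```python
from h import *
print(inc(*push(202.2,.034,.18)))
```

```text
[-36.67, 45.15, -0.33, -0.3, 0.0, 47.6]
```

>>> apply_moves([
  {"x": -4.1,"y": 5.0,"z": 0,"rx": 0,"ry": 0,"rz": 5.3,"claw": 0},
  {"x": -8.2,"y": 10.0,"z": 0,"rx": 0,"ry": 0,"rz": 10.6,"claw": 0},
  {"x": -12.2,"y": 15.0,"z": 0,"rx": 0,"ry": 0,"rz": 15.9,"claw": 0},
  {"x": -16.3,"y": 20.0,"z": 0,"rx": 0,"ry": 0,"rz": 21.2,"claw": 0},
  {"x": -20.4,"y": 25.0,"z": 0,"rx": 0,"ry": 0,"rz": 26.5,"claw": 0},
  {"x": -24.4,"y": 30.0,"z": 0,"rx": 0,"ry": 0,"rz": 31.8,"claw": 0},
  {"x": -28.5,"y": 35.1,"z": 0,"rx": 0,"ry": 0,"rz": 37.1,"claw": 0},
  {"x": -32.6,"y": 40.1,"z": 0,"rx": 0,"ry": 0,"rz": 42.4,"claw": 0},
  {"x": -36.7,"y": 45.1,"z": 0,"rx": 0,"ry": 0,"rz": 47.6,"claw": 0},
  {"x": -36.7,"y": 45.1,"z": 0,"rx": 0,"ry": 0,"rz": 47.6,"claw": 0},
])

```text
time: 2.78
tcp_pos: [0.4968, 0.0715, 0.1771]
tool_rot: [0.982, 0.189, -0.0, -0.0]
wrist_force: [0.1, 0.9, -0.3]
grip_width: 0.0004
```

Run:
```python
from h import *
s=manip.observe(); print(s["time"],s["tcp_pos"],s["grip_width"],s["wrist_force"])
for n in ["scene","wrist"]:
    im=manip.read_camera(n); cv2.imwrite(f"pics/{n}2.png",im)
print(inc(*push(202.2,.034,.18))); print(inc(*push(202.2,.034,.044)))
```

```text
2.775 [0.49675103 0.07150768 0.17713702] 0.00036304048680675595 [ 0.13985047  0.93215474 -0.29245142]
[0.06, -0.18, -0.32, -0.2, 0.1, -0.2]
[0.08, -0.14, 13.28, -0.2, 0.1, -0.2]
```

View pics/wrist2.png

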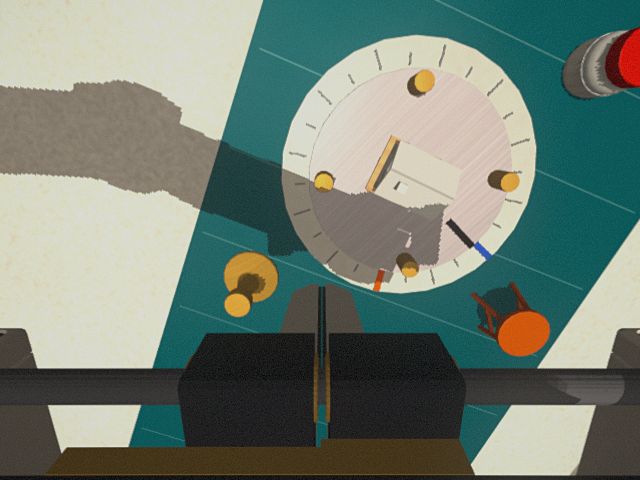

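View pics/scene2.png

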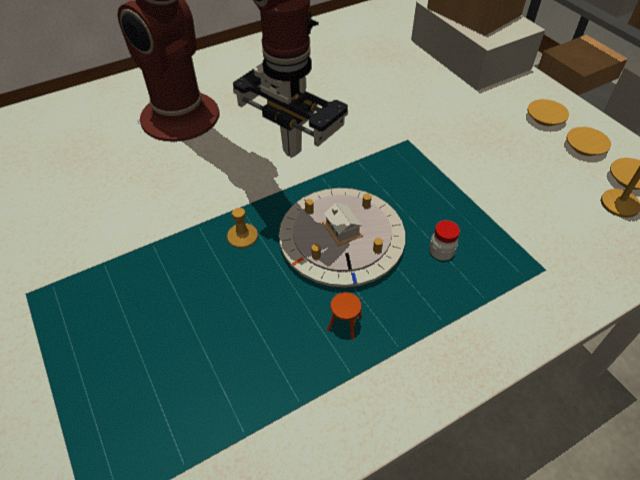

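In the wrist view post2 (324,182) is straight ahead of the closed fingers (322,290), and nothing is under them. I'll descend.

>>> apply_moves([
  {"x": 0,"y": 0,"z": 4,"rx": 0,"ry": 0,"rz": 0,"claw": 0},
  {"x": 0,"y": 0,"z": 8,"rx": 0,"ry": 0,"rz": 0,"claw": 0},
  {"x": 0,"y": 0,"z": 11,"rx": 0,"ry": 0,"rz": 0,"claw": 0},
  {"x": 0,"y": 0,"z": 13,"rx": 0,"ry": 0,"rz": 0,"claw": 0},
  {"x": 0,"y": 0,"z": 13.3,"rx": 0,"ry": 0,"rz": 0,"claw": 0},
  {"x": 0,"y": 0,"z": 13.3,"rx": 0,"ry": 0,"rz": 0,"claw": 0},
])

```text
time: 3.62
tcp_pos: [0.4952, 0.0764, 0.0442]
tool_rot: [0.981, 0.192, -0.001, -0.002]
wrist_force: [0.1, 0.4, 0.4]
grip_width: 0.0006
```

Run:
```python
from h import *
s=manip.observe(); print(s["time"],s["tcp_pos"],s["wrist_force"])
for d in [.034,.026,.022,.018]: print(d,inc(*push(202.2,d,.044)))
for n in ["wrist"]:
    im=manip.read_camera(n); cv2.imwrite(f"pics/{n}3.png",im)
```

```text
3.625 [0.49519795 0.07643082 0.04424261] [0.13418347 0.38282638 0.41674815]
0.034 [0.03, 0.0, 0.02, -0.2, 0.0, -0.0]
0.026 [0.03, -0.8, 0.03, -0.2, 0.0, -0.0]
0.022 [0.02, -1.2, 0.03, -0.2, 0.0, -0.0]
0.018 [0.02, -1.6, 0.03, -0.2, 0.0, -0.0]
```

View pics/wrist3.png

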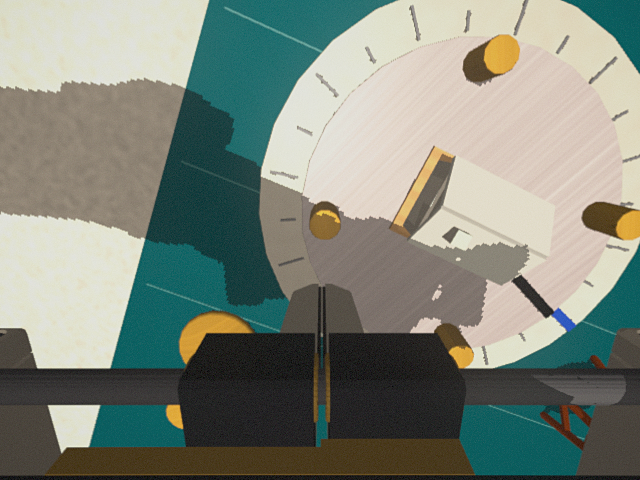

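Position confirmed. Next, gentle contact: creep up to the post and watch the force.

>>> apply_moves([
  {"x": 0,"y": -0.5,"z": 0,"rx": 0,"ry": 0,"rz": 0,"claw": 0},
  {"x": 0,"y": -0.9,"z": 0,"rx": 0,"ry": 0,"rz": 0,"claw": 0},
  {"x": 0,"y": -1.2,"z": 0,"rx": 0,"ry": 0,"rz": 0,"claw": 0},
  {"x": 0,"y": -1.5,"z": 0,"rx": 0,"ry": 0,"rz": 0,"claw": 0},
  {"x": 0,"y": -1.7,"z": 0,"rx": 0,"ry": 0,"rz": 0,"claw": 0},
])

```text
time: 4.3
tcp_pos: [0.4891, 0.0921, 0.0446]
tool_rot: [0.981, 0.192, -0.0, -0.002]
wrist_force: [1.3, -0.8, 0.1]
grip_width: 0.0007
```

Run:
```python
from h import *
s=manip.observe(); print(s["time"],s["tcp_pos"],s["wrist_force"],s["qvel"].round(3))
for n in ["scene"]:
    im=manip.read_camera(n); cv2.imwrite(f"pics/{n}4.png",im); print(angles(n,im,CEN))
for p in np.arange(199,144,-5): print(p,inc(*push(p,.0175,.044)))
```

```text
4.3 [0.48914824 0.09205826 0.04464474] [ 1.32303972 -0.81366534  0.14090355] [-0.03  -0.002  0.003  0.008 -0.003 -0.006 -0.025]
{'mark': (np.float64(-21.73), 34, np.float64(0.0814)), 'orange': (np.float64(-79.77), 32, np.float64(0.1144)), 'blue': (np.float64(-19.35), 27, np.float64(0.115))}
199 [-0.08, -0.42, 0.06, -0.2, 0.0, 3.1]
194 [-0.16, -1.17, 0.06, -0.2, 0.0, 8.1]
189 [-0.18, -1.93, 0.07, -0.2, 0.0, 13.1]
184 [-0.12, -2.69, 0.07, -0.2, 0.0, 18.1]
179 [-0.0, -3.43, 0.07, -0.2, 0.1, 23.1]
174 [0.18, -4.17, 0.08, -0.2, 0.1, 28.1]
169 [0.43, -4.88, 0.08, -0.2, 0.1, 33.1]
164 [0.73, -5.57, 0.08, -0.2, 0.1, 38.1]
159 [1.1, -6.24, 0.08, -0.2, 0.1, 43.1]
154 [1.52, -6.86, 0.09, -0.2, 0.1, 48.1]
149 [2.0, -7.45, 0.09, -0.2, 0.1, 53.1]
```

>>> apply_moves([
  {"x": -0.1,"y": -0.3,"z": 0,"rx": 0,"ry": 0,"rz": 2,"claw": 0},
  {"x": -0.1,"y": -0.7,"z": 0,"rx": 0,"ry": 0,"rz": 5,"claw": 0},
  {"x": -0.2,"y": -1.2,"z": 0,"rx": 0,"ry": 0,"rz": 8,"claw": 0},
  {"x": -0.2,"y": -1.6,"z": 0,"rx": 0,"ry": 0,"rz": 11,"claw": 0},
  {"x": -0.2,"y": -2.1,"z": 0,"rx": 0,"ry": 0,"rz": 14,"claw": 0},
])

```text
time: 4.97
tcp_pos: [0.4791, 0.1111, 0.0447]
tool_rot: [0.998, 0.069, -0.001, -0.002]
wrist_force: [-0.0, 0.6, 0.3]
grip_width: 0.0004
```

Run:
```python
from h import *
s=manip.observe(); print(s["time"],s["tcp_pos"],s["wrist_force"],s["qvel"].round(3))
for n in ["scene","top"]:
    im=manip.read_camera(n); cv2.imwrite(f"pics/{n}5.png",im); print(angles(n,im,CEN))
for p in np.arange(189,144,-4): print(p,inc(*push(p,.0175,.044)))
```

```text
4.975 [0.47909189 0.11108403 0.04467346] [-0.02967419  0.58807908  0.29210118] [-0.167  0.008  0.125  0.021 -0.131  0.009 -0.365]
{'mark': (np.float64(-21.73), 34, np.float64(0.0814)), 'orange': (np.float64(-79.77), 32, np.float64(0.1144)), 'blue': (np.float64(-19.35), 27, np.float64(0.115))}
{'mark': (np.float64(-166.33), 348, np.float64(0.0736)), 'orange': (np.float64(177.86), 1089, np.float64(0.1056)), 'blue': (np.float64(-20.15), 34, np.float64(0.1145))}
189 [0.09, 0.23, 0.06, -0.2, 0.1, -0.8]
185 [-0.02, -0.36, 0.06, -0.2, 0.1, 3.2]
181 [-0.09, -0.96, 0.06, -0.2, 0.1, 7.2]
177 [-0.11, -1.57, 0.07, -0.2, 0.1, 11.2]
173 [-0.1, -2.17, 0.07, -0.2, 0.1, 15.2]
169 [-0.04, -2.78, 0.07, -0.2, 0.1, 19.2]
165 [0.06, -3.37, 0.07, -0.2, 0.1, 23.2]
161 [0.2, -3.96, 0.07, -0.2, 0.1, 27.2]
157 [0.38, -4.54, 0.08, -0.2, 0.1, 31.2]
153 [0.61, -5.1, 0.08, -0.2, 0.1, 35.2]
149 [0.87, -5.65, 0.08, -0.2, 0.2, 39.2]
145 [1.17, -6.18, 0.08, -0.2, 0.2, 43.2]
```

View pics/top5.png

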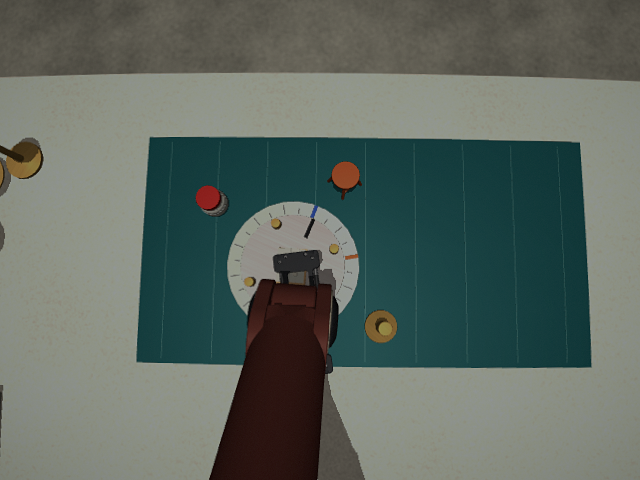

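Run:
```python
from h import *
im=manip.read_camera("scene"); cv2.imwrite("pics/sz6.png",cv2.resize(im[60:300,200:460],None,fx=2.4,fy=2.4,interpolation=cv2.INTER_CUBIC))
im=manip.read_camera("wrist"); cv2.imwrite("pics/w6.png",im)
```

```text
(no output)
```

View pics/sz6.png

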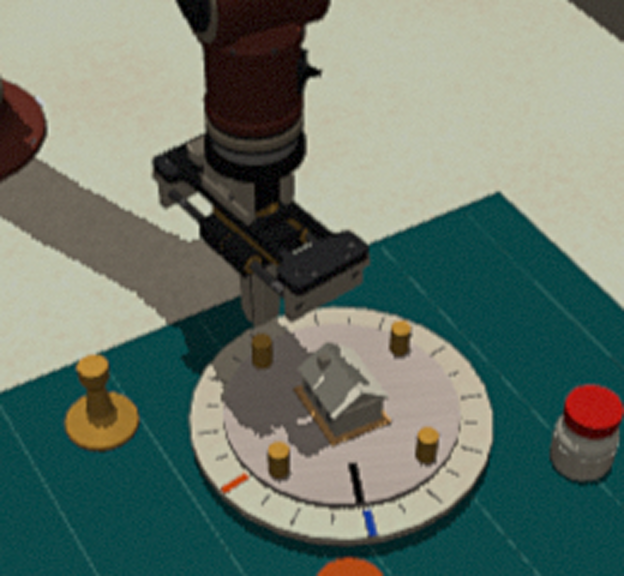

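View pics/w6.png

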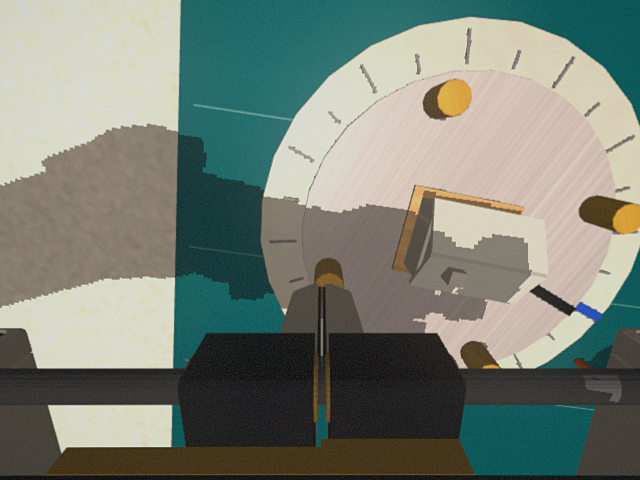

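Run:
```python
from h import *
s=manip.observe(); p=s["tcp_pos"]; print(s["time"],p,s["tool_rot"],s["joints"])
for dz in [0,.02,.04,.06]: print(dz,proj("scene",p+[0,0,dz]),proj("scene",p+[-.03,0,dz]))
print(proj("scene",[.483,.108,.062]),proj("scene",[.483,.108,.034]))
c=manip.calibration("wrist");M=np.linalg.inv(c["mount"])
q=M[:3,:3]@np.zeros(3)+M[:3,3]; x=np.array([q[0],-q[1]])/-q[2]; print("tcp in wrist",x*c["intrinsics"][0,0]+c["intrinsics"][:2,2])
```

```text
5.175 [0.47921858 0.11098271 0.04466972] [ 9.97453175e-01  7.13010243e-02 -6.19226391e-04 -1.71606114e-03] [-0.48527791  0.58956336  0.32075378  2.02737951 -0.33496959  0.57512276
  0.21118673]
0 [[308.39265804 205.58136312]] [[301.41825456 196.59375987]]
0.02 [[308.20163869 198.84398702]] [[301.13318816 189.83358438]]
0.04 [[308.00514625 191.91370992]] [[300.84007853 182.88281967]]
0.06 [[307.80294185 184.78211838]] [[300.53858005 175.73328196]]
[[307.85670171 201.44125253]] [[308.12957737 210.77956647]]
tcp in wrist [322.49228028 272.55850106]
```

The reported TCP (z=0.045) should be inside the post, but both pictures show the fingertips just above and behind it, and there's no force. I'll check which one is off by projecting known points into the wrist view.

```bash
cat >> h.py <<'E'
def wproj(P,s=None):
    s=s or manip.observe(); c=manip.calibration("wrist")
    T=np.eye(4);T[:3,:3]=Ro.from_quat(s["tool_rot"]).as_matrix();T[:3,3]=s["tcp_pos"]
    W=np.linalg.inv(T@c["mount"]); P=np.atleast_2d(P); q=P@W[:3,:3].T+W[:3,3]
    x=np.c_[q[:,0],-q[:,1]]/-q[:,2:3]; x=x*(1+c["k1"]*(x**2).sum(1))[:,None]
    return x*c["intrinsics"][0,0]+c["intrinsics"][:2,2]
E
python3 - <<'E'
from h import *
for a in [22.1,112,202.2,-67.8]:
    p=np.r_[CEN+.085*np.array([np.cos(np.deg2rad(a)),np.sin(np.deg2rad(a))]),.062]; print(a,p.round(3),wproj(p).round(0),wproj(p-[0,0,.028]).round(0),proj("scene",p).round(0))
a=np.deg2rad(-20.1); print("blue",wproj([*(CEN+.114*np.array([np.cos(a),np.sin(a)])),.026]))
s=manip.observe()
R=Ro.from_quat(s["tool_rot"])
for y in [-.01,.0,.01]:
  for z in [0,-.02,-.04]:
    for x in (-.0175,.0175):
      w=s["tcp_pos"]+R.apply([x,y,z]); print(x,y,z,wproj(w).round(0),proj("scene",w).round(0))
E
```

```text
22.1 [0.64  0.172 0.062] [[627. 221.]] [[590. 211.]] [[377. 241.]]
112 [0.529 0.219 0.062] [[453. 100.]] [[436. 105.]] [[366. 196.]]
202.2 [0.483 0.108 0.062] [[328. 289.]] [[327. 271.]] [[308. 201.]]
-67.8 [0.593 0.061 0.062] [[488. 378.]] [[470. 352.]] [[315. 247.]]
blue [[583.11948912 310.92465812]]
-0.0175 -0.01 0 [[294. 258.]] [[307. 199.]]
0.0175 -0.01 0 [[351. 258.]] [[317. 208.]]
-0.0175 -0.01 -0.02 [[292. 270.]] [[307. 192.]]
0.0175 -0.01 -0.02 [[353. 270.]] [[317. 202.]]
-0.0175 -0.01 -0.04 [[289. 284.]] [[307. 185.]]
0.0175 -0.01 -0.04 [[357. 284.]] [[317. 195.]]
-0.0175 0.0 0 [[295. 273.]] [[303. 201.]]
0.0175 0.0 0 [[350. 273.]] [[314. 210.]]
-0.0175 0.0 -0.02 [[292. 286.]] [[303. 194.]]
0.0175 0.0 -0.02 [[353. 286.]] [[313. 204.]]
-0.0175 0.0 -0.04 [[289. 302.]] [[303. 187.]]
0.0175 0.0 -0.04 [[356. 302.]] [[313. 197.]]
-0.0175 0.01 0 [[295. 287.]] [[299. 203.]]
0.0175 0.01 0 [[350. 287.]] [[310. 213.]]
-0.0175 0.01 -0.02 [[293. 301.]] [[299. 196.]]
0.0175 0.01 -0.02 [[352. 301.]] [[310. 206.]]
-0.0175 0.01 -0.04 [[290. 319.]] [[299. 189.]]
0.0175 0.01 -0.04 [[356. 319.]] [[309. 199.]]
```

The wrist camera pose matches the known posts: predicted (627,221) and (453,100), which is where they show. So the reported pose is right. The first wrist picture, with the jaws open 93 mm, puts the real fingertips about 40 mm short of the nominal TCP, and the scene view agrees. The fingers passed over the post without touching it.

With tips at z≈0.05, the gripper body would sit only about 8 mm above the house roof. To keep it off the house I'll turn the hand so its long side is tangential, and push with the outside of a finger.

```bash
cat >> h.py <<'E'
def pushT(phi,d,z,r=.088):
    p=np.deg2rad(phi); u=np.array([np.cos(p),np.sin(p)]); t=np.array([-u[1],u[0]])
    return [*(CEN+r*u+d*t),z],phi-90
E
python3 - <<'E'
from h import *
print(inc(*pushT(202.2,.042,.06)),pushT(202.2,.042,.06))
E
```

```text
[1.02, 4.49, -1.55, -0.2, -0.1, -104.0] ([np.float64(0.4956927015830961), np.float64(0.06796344619795514), 0.06], 112.19999999999999)
```

>>> apply_moves([
  {"x": 0,"y": 0,"z": -1.5,"rx": 0,"ry": 0,"rz": -9,"claw": 0},
  {"x": 0.2,"y": 1,"z": -1.5,"rx": 0,"ry": 0,"rz": -19,"claw": 0},
  {"x": 0.5,"y": 2,"z": -1.5,"rx": 0,"ry": 0,"rz": -29,"claw": 0},
  {"x": 0.8,"y": 3,"z": -1.5,"rx": 0,"ry": 0,"rz": -39,"claw": 0},
  {"x": 1,"y": 4,"z": -1.5,"rx": 0,"ry": 0,"rz": -49,"claw": 0},
  {"x": 1,"y": 4.5,"z": -1.5,"rx": 0,"ry": 0,"rz": -59,"claw": 0},
  {"x": 1,"y": 4.5,"z": -1.5,"rx": 0,"ry": 0,"rz": -69,"claw": 0},
  {"x": 1,"y": 4.5,"z": -1.5,"rx": 0,"ry": 0,"rz": -79,"claw": 0},
  {"x": 1,"y": 4.5,"z": -1.5,"rx": 0,"ry": 0,"rz": -89,"claw": 0},
  {"x": 1,"y": 4.5,"z": -1.5,"rx": 0,"ry": 0,"rz": -99,"claw": 0},
])

```text
time: 6.42
tcp_pos: [0.4956, 0.0671, 0.0595]
tool_rot: [0.592, 0.806, 0.001, -0.001]
wrist_force: [-0.6, -0.0, -0.6]
grip_width: 0.0006
```

Run:
```python
from h import *
s=manip.observe(); print(s["time"],s["tcp_pos"],s["joints"].round(2),s["wrist_force"].round(1))
print(inc(*pushT(202.2,.042,.06)));print(inc(*pushT(202.2,.042,.010)))
for n in ["scene","wrist"]:
    im=manip.read_camera(n); cv2.imwrite(f"pics/{n}7.png",im)
    if n=="scene": print(angles(n,im,CEN)); cv2.imwrite("pics/sz7.png",cv2.resize(im[60:300,200:460],None,fx=2.4,fy=2.4,interpolation=cv2.INTER_CUBIC))
```

```text
6.425 [0.49559568 0.06713853 0.05950727] [-0.05  0.56 -0.18  1.98  0.16  0.61  1.54] [-0.6 -0.  -0.6]
[0.08, 0.03, -0.05, -0.0, -0.2, -4.7]
[0.06, 0.04, 4.95, -0.0, -0.2, -4.7]
{'mark': (np.float64(-21.73), 34, np.float64(0.0814)), 'orange': (np.float64(-79.92), 33, np.float64(0.1143)), 'blue': (np.float64(-19.35), 27, np.float64(0.115))}
```

View pics/wrist7.png

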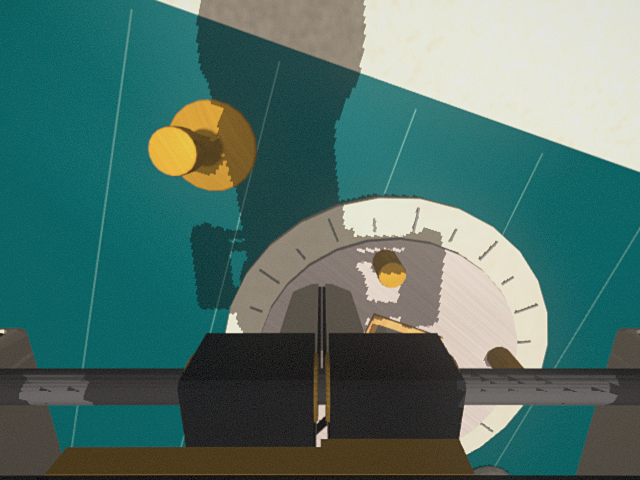

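View pics/sz7.png

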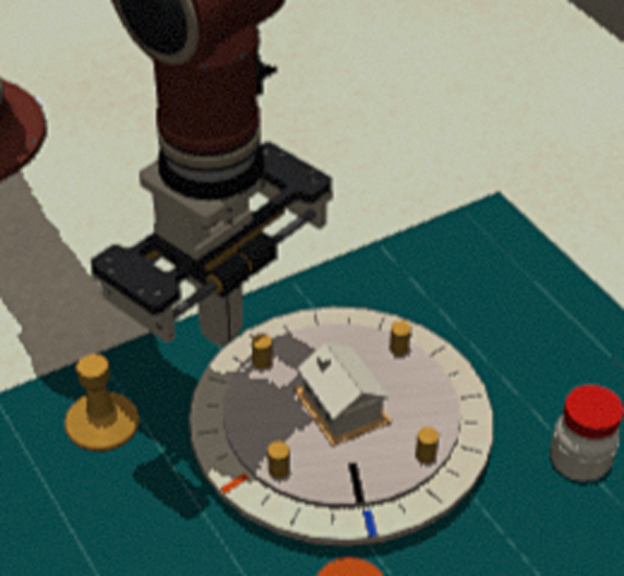

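The index hasn't moved, and the fingertips stand clear beyond post2 on its counter-clockwise side. From the wrist image the body's end plates are about 105 mm above the TCP, so they clear the candle holder. Descending to tips ≈0.05 m.

>>> apply_moves([
  {"x": 0.1,"y": 0,"z": 1.5,"rx": 0,"ry": 0,"rz": -4.7,"claw": 0},
  {"x": 0.1,"y": 0,"z": 3,"rx": 0,"ry": 0,"rz": -4.7,"claw": 0},
  {"x": 0.1,"y": 0,"z": 4.3,"rx": 0,"ry": 0,"rz": -4.7,"claw": 0},
  {"x": 0.1,"y": 0,"z": 4.8,"rx": 0,"ry": 0,"rz": -4.7,"claw": 0},
  {"x": 0.1,"y": 0,"z": 4.8,"rx": 0,"ry": 0,"rz": -4.7,"claw": 0},
])

```text
time: 7.15
tcp_pos: [0.495, 0.0682, 0.0111]
tool_rot: [0.561, 0.828, 0.001, -0.002]
wrist_force: [-0.7, -0.5, 0.0]
grip_width: 0.0004
```

Run:
```python
from h import *
s=manip.observe(); print(s["time"],s["tcp_pos"],s["wrist_force"].round(1))
for d in [.042,.026,.022]: print(d,inc(*pushT(202.2,d,.011)))
for n in ["scene","wrist"]:
    im=manip.read_camera(n); cv2.imwrite(f"pics/{n}8.png",im)
    if n=="scene": cv2.imwrite("pics/sz8.png",cv2.resize(im[100:300,220:440],None,fx=3,fy=3,interpolation=cv2.INTER_CUBIC))
```

```text
7.15 [0.49502796 0.06823079 0.01106277] [-0.7 -0.5  0. ]
0.042 [-0.05, 0.05, 0.01, -0.1, -0.2, -0.4]
0.026 [1.55, 0.04, 0.01, -0.1, -0.2, -0.4]
0.022 [1.95, 0.04, 0.01, -0.1, -0.2, -0.4]
```

View pics/sz8.png

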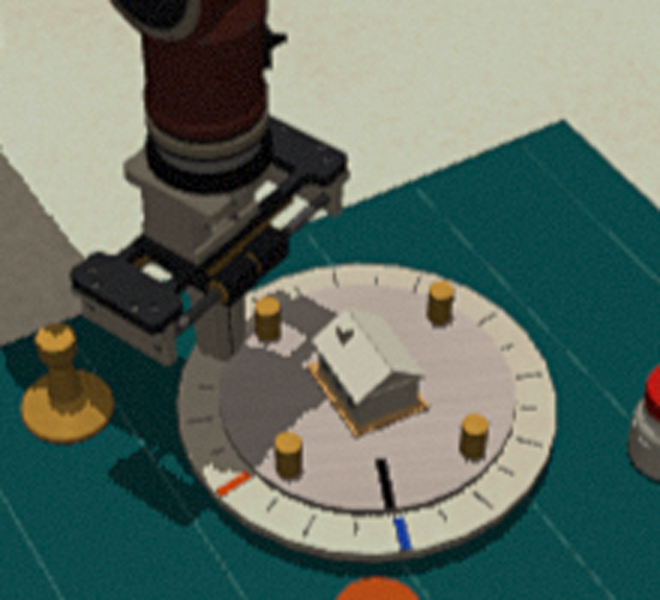

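View pics/wrist8.png

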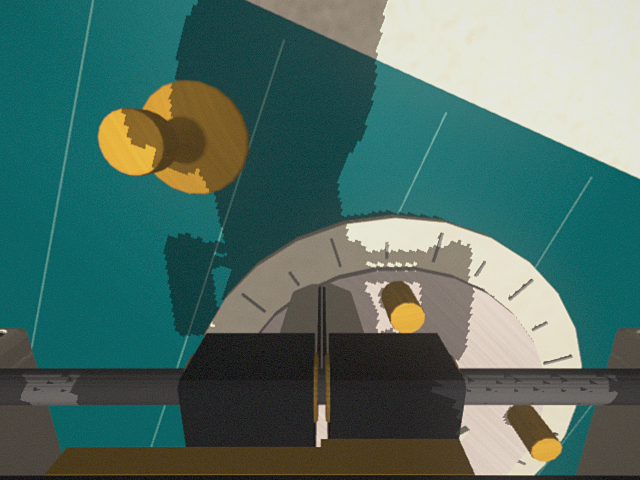

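The fingers now stand beside post2, seen at (405,315) in the wrist view. Creeping in.

>>> apply_moves([
  {"x": 0.5,"y": 0,"z": 0,"rx": 0,"ry": 0,"rz": 0,"claw": 0},
  {"x": 0.9,"y": 0,"z": 0,"rx": 0,"ry": 0,"rz": 0,"claw": 0},
  {"x": 1.3,"y": 0,"z": 0,"rx": 0,"ry": 0,"rz": 0,"claw": 0},
  {"x": 1.6,"y": 0,"z": 0,"rx": 0,"ry": 0,"rz": 0,"claw": 0},
  {"x": 1.9,"y": 0,"z": 0,"rx": 0,"ry": 0,"rz": 0,"claw": 0},
])

```text
time: 7.88
tcp_pos: [0.4884, 0.0861, 0.0118]
tool_rot: [0.561, 0.828, 0.001, -0.001]
wrist_force: [0.3, -0.8, -0.2]
grip_width: 0.0006
```

```bash
cat >> h.py <<'E'
def status(tag,crop=True):
    s=manip.observe(); im=manip.read_camera("scene"); cv2.imwrite(f"pics/s{tag}.png",cv2.resize(im[100:300,220:440],None,fx=3,fy=3,interpolation=cv2.INTER_CUBIC))
    print(s["time"],s["tcp_pos"].round(4),"F",s["wrist_force"].round(1)); print(angles("scene",im,CEN))
E
python3 - <<'E'
from h import *
status(9)
for p in np.arange(202,144,-4): print(p,inc(*pushT(p,.023,.011)))
E
```

```text
7.875 [0.4884 0.0861 0.0118] F [ 0.3 -0.8 -0.2]
{'mark': (np.float64(-21.73), 34, np.float64(0.0814)), 'orange': (np.float64(-79.77), 32, np.float64(0.1144)), 'blue': (np.float64(-19.3), 28, np.float64(0.1153))}
202 [-0.04, -0.02, 0.08, 0.0, -0.2, -0.2]
198 [0.57, -0.16, 0.08, 0.0, -0.2, 3.8]
194 [1.2, -0.26, 0.08, 0.0, -0.2, 7.8]
190 [1.83, -0.31, 0.08, 0.0, -0.2, 11.8]
186 [2.47, -0.32, 0.09, -0.0, -0.2, 15.8]
182 [3.1, -0.29, 0.09, -0.0, -0.2, 19.8]
178 [3.73, -0.21, 0.09, -0.0, -0.2, 23.8]
174 [4.36, -0.08, 0.09, -0.0, -0.2, 27.8]
170 [4.97, 0.08, 0.1, -0.0, -0.2, 31.8]
166 [5.57, 0.29, 0.1, -0.0, -0.2, 35.8]
162 [6.15, 0.54, 0.1, -0.0, -0.2, 39.8]
158 [6.72, 0.83, 0.1, -0.1, -0.2, 43.8]
154 [7.26, 1.16, 0.1, -0.1, -0.2, 47.8]
150 [7.78, 1.52, 0.11, -0.1, -0.2, 51.8]
146 [8.27, 1.93, 0.11, -0.1, -0.2, 55.8]
```

View pics/s9.png

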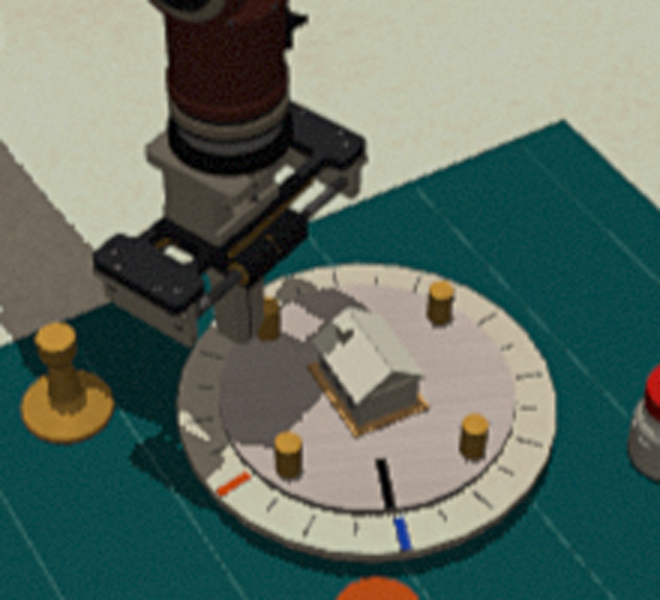

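The finger is now next to the post. I'll push gently along the arc at about 3° per row, 2 mm lower.

>>> apply_moves([
  {"x": 0.3,"y": -0.1,"z": 0.2,"rx": 0,"ry": 0,"rz": 2,"claw": 0},
  {"x": 0.6,"y": -0.15,"z": 0.2,"rx": 0,"ry": 0,"rz": 4,"claw": 0},
  {"x": 0.9,"y": -0.2,"z": 0.2,"rx": 0,"ry": 0,"rz": 6,"claw": 0},
  {"x": 1.2,"y": -0.25,"z": 0.2,"rx": 0,"ry": 0,"rz": 8,"claw": 0},
  {"x": 1.5,"y": -0.3,"z": 0.2,"rx": 0,"ry": 0,"rz": 10,"claw": 0},
])

```text
time: 8.55
tcp_pos: [0.48, 0.0993, 0.0098]
tool_rot: [0.631, 0.775, 0.001, -0.001]
wrist_force: [1.1, -0.8, -0.7]
grip_width: 0.0008
```

Run:
```python
from h import *
status(10)
```

```text
8.55 [0.48   0.0993 0.0098] F [ 1.1 -0.8 -0.7]
{'mark': (np.float64(-31.4), 41, np.float64(0.0826)), 'orange': (np.float64(-79.77), 32, np.float64(0.1144)), 'blue': (np.float64(-19.35), 27, np.float64(0.115))}
```

View pics/s10.png

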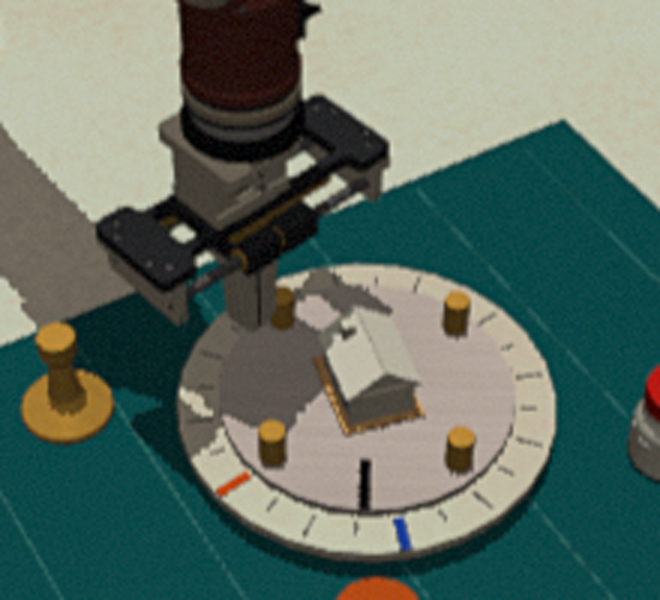

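It works: the index went from −21.7° to −31.4° with about 1.5 N. Continuing along the arc, stopping a few degrees short.

Run:
```python
from h import *
s=manip.observe(); v=s["tcp_pos"][:2]-CEN; ph=np.deg2rad(192.5); print("r,d",v@[np.cos(ph),np.sin(ph)],v@[-np.sin(ph),np.cos(ph)])
for p in np.arange(189,145,-3): print(p,inc(*pushT(p,.0235,.010)))
```

```text
r,d 0.08830731907564104 0.021523526067334736
189 [0.34, -0.1, -0.02, -0.0, -0.2, 2.7]
186 [0.81, -0.19, -0.01, -0.0, -0.2, 5.7]
183 [1.28, -0.25, -0.01, -0.0, -0.2, 8.7]
180 [1.76, -0.29, -0.01, -0.0, -0.2, 11.7]
177 [2.24, -0.31, -0.01, -0.0, -0.2, 14.7]
174 [2.71, -0.3, -0.01, -0.0, -0.2, 17.7]
171 [3.19, -0.26, -0.0, -0.0, -0.2, 20.7]
168 [3.66, -0.2, -0.0, -0.0, -0.2, 23.7]
165 [4.13, -0.12, 0.0, -0.1, -0.2, 26.7]
162 [4.59, -0.01, 0.0, -0.1, -0.2, 29.7]
159 [5.05, 0.12, 0.0, -0.1, -0.2, 32.7]
156 [5.5, 0.28, 0.01, -0.1, -0.2, 35.7]
153 [5.94, 0.46, 0.01, -0.1, -0.2, 38.7]
150 [6.37, 0.67, 0.01, -0.1, -0.2, 41.7]
147 [6.79, 0.89, 0.01, -0.1, -0.2, 44.7]
```

>>> apply_moves([
  {"x": 0.35,"y": -0.1,"z": 0,"rx": 0,"ry": 0,"rz": 2.7,"claw": 0},
  {"x": 0.8,"y": -0.2,"z": 0,"rx": 0,"ry": 0,"rz": 5.7,"claw": 0},
  {"x": 1.3,"y": -0.25,"z": 0,"rx": 0,"ry": 0,"rz": 8.7,"claw": 0},
  {"x": 1.75,"y": -0.3,"z": 0,"rx": 0,"ry": 0,"rz": 11.7,"claw": 0},
  {"x": 2.25,"y": -0.3,"z": 0,"rx": 0,"ry": 0,"rz": 14.7,"claw": 0},
  {"x": 2.7,"y": -0.3,"z": 0,"rx": 0,"ry": 0,"rz": 17.7,"claw": 0},
  {"x": 3.2,"y": -0.25,"z": 0,"rx": 0,"ry": 0,"rz": 20.7,"claw": 0},
  {"x": 3.65,"y": -0.2,"z": 0,"rx": 0,"ry": 0,"rz": 23.7,"claw": 0},
  {"x": 4.1,"y": -0.1,"z": 0,"rx": 0,"ry": 0,"rz": 26.7,"claw": 0},
])

```text
time: 9.72
tcp_pos: [0.4695, 0.1398, 0.0098]
tool_rot: [0.794, 0.608, 0.0, -0.002]
wrist_force: [0.4, -2.3, 1.4]
grip_width: 0.0001
```

Run:
```python
from h import *
status(11)
for p in np.arange(165,142,-2): print(p,inc(*pushT(p,.0235,.010)))
```

```text
9.725 [0.4695 0.1398 0.0098] F [ 0.4 -2.3  1.4]
{'mark': (np.float64(-57.59), 31, np.float64(0.0811)), 'orange': (np.float64(-79.77), 32, np.float64(0.1144)), 'blue': (np.float64(-19.35), 27, np.float64(0.115))}
165 [-0.06, 0.08, -0.02, -0.2, -0.2, -0.1]
163 [0.25, -0.0, -0.02, -0.2, -0.2, 1.9]
161 [0.56, -0.07, -0.01, -0.2, -0.2, 3.9]
159 [0.88, -0.12, -0.01, -0.2, -0.2, 5.9]
157 [1.19, -0.17, -0.01, -0.2, -0.2, 7.9]
155 [1.51, -0.2, -0.01, -0.2, -0.2, 9.9]
153 [1.82, -0.22, -0.01, -0.2, -0.2, 11.9]
151 [2.14, -0.23, -0.01, -0.2, -0.2, 13.9]
149 [2.46, -0.24, -0.01, -0.2, -0.2, 15.9]
147 [2.78, -0.22, -0.01, -0.2, -0.2, 17.9]
145 [3.1, -0.2, -0.0, -0.2, -0.2, 19.9]
143 [3.41, -0.17, -0.0, -0.2, -0.2, 21.9]
```

View pics/s11.png

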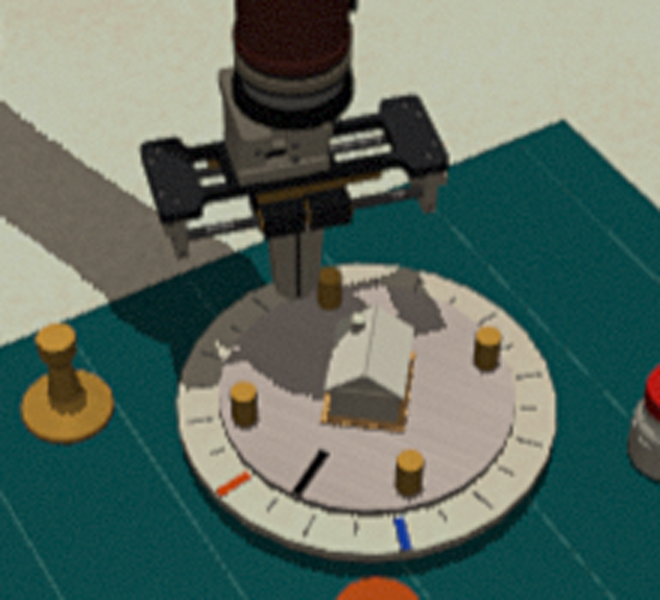

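The index is at −57.6° with 22° left, and the house is riding along. Next, about 17° more.

>>> apply_moves([
  {"x": 0.25,"y": 0,"z": 0,"rx": 0,"ry": 0,"rz": 1.9,"claw": 0},
  {"x": 0.55,"y": -0.05,"z": 0,"rx": 0,"ry": 0,"rz": 3.9,"claw": 0},
  {"x": 0.9,"y": -0.1,"z": 0,"rx": 0,"ry": 0,"rz": 5.9,"claw": 0},
  {"x": 1.2,"y": -0.15,"z": 0,"rx": 0,"ry": 0,"rz": 7.9,"claw": 0},
  {"x": 1.5,"y": -0.2,"z": 0,"rx": 0,"ry": 0,"rz": 9.9,"claw": 0},
  {"x": 1.8,"y": -0.2,"z": 0,"rx": 0,"ry": 0,"rz": 11.9,"claw": 0},
  {"x": 2.1,"y": -0.2,"z": 0,"rx": 0,"ry": 0,"rz": 13.9,"claw": 0},
  {"x": 2.4,"y": -0.2,"z": 0,"rx": 0,"ry": 0,"rz": 15.5,"claw": 0},
  {"x": 2.55,"y": -0.2,"z": 0,"rx": 0,"ry": 0,"rz": 16.5,"claw": 0},
  {"x": 2.55,"y": -0.2,"z": 0,"rx": 0,"ry": 0,"rz": 16.5,"claw": 0},
])

```text
time: 11.02
tcp_pos: [0.4748, 0.1664, 0.0099]
tool_rot: [0.873, 0.488, 0.001, -0.002]
wrist_force: [-2.0, -0.6, -0.7]
grip_width: 0.0001
```

Run:
```python
from h import *
status(12)
im=manip.read_camera("top"); cv2.imwrite("pics/t12.png",cv2.resize(im[190:345,190:410],None,fx=3.6,fy=3.6,interpolation=cv2.INTER_CUBIC)); print(angles("top",im,CEN))
```

```text
11.025 [0.4748 0.1664 0.0099] F [-2.  -0.6 -0.7]
{'mark': (np.float64(-75.15), 30, np.float64(0.0821)), 'orange': (np.float64(-79.77), 32, np.float64(0.1144)), 'blue': (np.float64(-19.35), 27, np.float64(0.115))}
{'mark': (np.float64(116.73), 265, np.float64(0.0831)), 'orange': (np.float64(142.63), 733, np.float64(0.1112)), 'blue': (np.float64(-20.15), 34, np.float64(0.1145))}
```

View pics/s12.png

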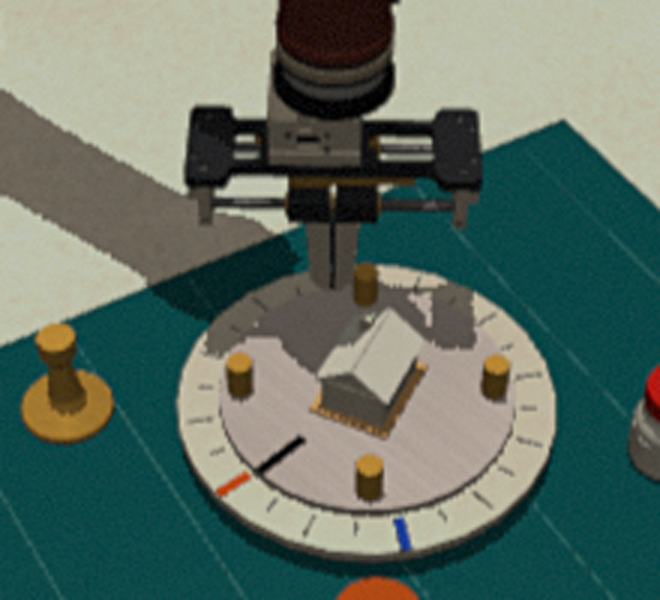

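View pics/t12.png

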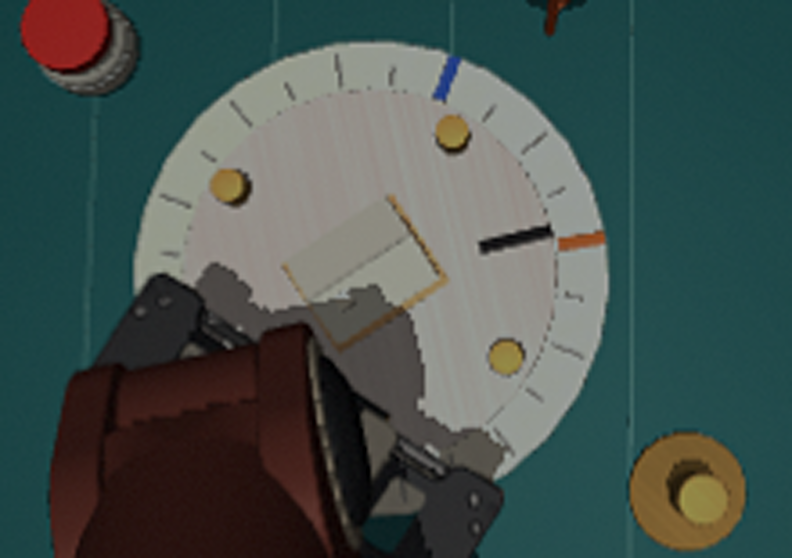

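The top camera still sees the mark and the line with the hand in place, so I can measure finely. I'll use radial profiles from the unwrapped picture.

```bash
cat >> h.py <<'E'
def fine(name,im,cen=CEN,lo=-105,hi=-55):
    """intensity-weighted angles (deg) of mark (dark) and orange line in radial bins; returns line fits"""
    res={}
    for nm,z,r0,r1 in [("mark",.034,.064,.097),("orange",.026,.106,.124)]:
        rr=np.arange(r0,r1,.001); aa=np.deg2rad(np.arange(lo,hi,.1))
        A,Rr=np.meshgrid(aa,rr,indexing="ij")
        P=np.c_[(cen[0]+Rr*np.cos(A)).ravel(),(cen[1]+Rr*np.sin(A)).ravel(),np.full(A.size,z)]
        q=proj(name,P).astype(np.float32).reshape(*A.shape,2)
        I=cv2.remap(im,q[...,0],q[...,1],cv2.INTER_LINEAR).astype(float)
        if nm=="mark": w=np.clip(0.6*np.median(I.max(2),0)-I.max(2),0,None)
        else: w=np.clip(I[...,2]-I[...,0]-40,0,None)
        prof=w.sum(1); k=np.argmax(np.convolve(prof,np.ones(30),"same")); m=abs(np.arange(len(aa))-k)<70
        w=w*m[:,None]
        a=(w*A).sum(0)/w.sum(0)
        x=(cen[0]+rr*np.cos(a)); y=cen[1]+rr*np.sin(a)
        res[nm]=(np.rad2deg(np.average(a)).round(2),np.rad2deg(a).std().round(2), np.polyfit(rr,rr*a,1).round(4))
        if nm=="mark": p1=[x,y]
        else: p2=[x,y]
    # line directions
    d=[]
    for p in (p1,p2):
        vx,vy,x0,y0=cv2.fitLine(np.c_[p[0],p[1]].astype(np.float32),cv2.DIST_L2,0,1e-4,1e-4).ravel(); d.append((np.rad2deg(np.arctan2(vy,vx))%180-180,x0,y0))
    # lateral gap at r=100mm: extrapolate both
    print(name,res,"dirs",[round(float(t[0]),2) for t in d], "orange-mark",(res["orange"][0]-res["mark"][0]).round(2))
    return res
E
python3 - <<'E'
from h import *
for n in ["top","scene"]:
    im=manip.read_camera(n); cv2.imwrite(f"pics/{n}13.png",im); fine(n,im)
im=cv2.imread("pics/top0.png"); fine("top",im,lo=-40,hi=-5)
E
```

```text
top {'mark': (np.float64(-75.69), np.float64(0.07), array([-1.319e+00, -2.000e-04])), 'orange': (np.float64(-80.11), np.float64(0.04), array([-1.4063e+00,  9.0000e-04]))} dirs [-75.57, -80.58] orange-mark -4.42
scene {'mark': (np.float64(-75.15), np.float64(0.07), array([-1.3201e+00,  7.0000e-04])), 'orange': (np.float64(-79.85), np.float64(0.04), array([-1.4002e+00,  7.0000e-04]))} dirs [-75.64, -80.23] orange-mark -4.7
top {'mark': (np.float64(-23.05), np.float64(0.14), array([-0.3904, -0.0009])), 'orange': (np.float64(nan), np.float64(nan), array([nan, nan]))} dirs [-22.37, nan] orange-mark nanh.py:87: RuntimeWarning: invalid value encountered in divide
  a=(w*A).sum(0)/w.sum(0)
```

Top view gives 4.4°, scene gives 4.7°, and the line directions give 4.6–5.0°. So 3.5° now, then measure again.

```bash
cat >> h.py <<'E'
def rot(deg):
    s=manip.observe(); p=s["tcp_pos"]; a=np.deg2rad(deg); c,n=np.cos(a),np.sin(a); v=p[:2]-CEN
    x=Ro.from_quat(s["tool_rot"]).as_matrix()[:,0]
    return inc([CEN[0]+c*v[0]-n*v[1],CEN[1]+n*v[0]+c*v[1],.010],np.rad2deg(np.arctan2(x[1],x[0]))+deg)
E
python3 - <<'E'
from h import *
for d in (0,-1,-2,-3,-3.5,-4): print(d,rot(d))
E
```

```text
0 [-0.0, 0.0, 0.01, -0.2, -0.2, 0.0]
-1 [0.15, -0.04, 0.01, -0.2, -0.2, 1.0]
-2 [0.3, -0.08, 0.01, -0.2, -0.2, 2.0]
-3 [0.46, -0.11, 0.01, -0.2, -0.2, 3.0]
-3.5 [0.54, -0.12, 0.01, -0.2, -0.2, 3.5]
-4 [0.61, -0.14, 0.01, -0.2, -0.2, 4.0]
```

>>> apply_moves([
  {"x": 0.15,"y": -0.04,"z": 0,"rx": 0,"ry": 0,"rz": 1,"claw": 0},
  {"x": 0.3,"y": -0.08,"z": 0,"rx": 0,"ry": 0,"rz": 2,"claw": 0},
  {"x": 0.46,"y": -0.11,"z": 0,"rx": 0,"ry": 0,"rz": 3,"claw": 0},
  {"x": 0.54,"y": -0.12,"z": 0,"rx": 0,"ry": 0,"rz": 3.5,"claw": 0},
  {"x": 0.54,"y": -0.12,"z": 0,"rx": 0,"ry": 0,"rz": 3.5,"claw": 0},
  {"x": 0.54,"y": -0.12,"z": 0,"rx": 0,"ry": 0,"rz": 3.5,"claw": 0},
])

```text
time: 11.98
tcp_pos: [0.4771, 0.1716, 0.0101]
tool_rot: [0.887, 0.461, 0.001, -0.002]
wrist_force: [-1.9, 0.2, -0.2]
grip_width: 0.0006
```

Run:
```python
from h import *
s=manip.observe();print(s["time"],s["tcp_pos"],s["wrist_force"].round(1))
for n in ["top","scene"]:
    im=manip.read_camera(n); cv2.imwrite(f"pics/{n}14.png",im); fine(n,im)
    if n=="top": cv2.imwrite("pics/t14.png",cv2.resize(im[220:300,280:400],None,fx=6,fy=6,interpolation=cv2.INTER_CUBIC))
for d in (0,-1,-2,-3): print(d,rot(d))
```

```text
11.975 [0.47707234 0.17162642 0.01012711] [-1.9  0.2 -0.2]
top {'mark': (np.float64(-79.34), np.float64(0.09), array([-1.3821e+00, -2.0000e-04])), 'orange': (np.float64(-80.11), np.float64(0.04), array([-1.407e+00,  1.000e-03]))} dirs [-79.19, -80.62] orange-mark -0.77
scene {'mark': (np.float64(-78.82), np.float64(0.1), array([-1.3846e+00,  7.0000e-04])), 'orange': (np.float64(-79.85), np.float64(0.04), array([-1.4001e+00,  7.0000e-04]))} dirs [-79.33, -80.22] orange-mark -1.03
0 [-0.0, 0.0, 0.02, -0.2, -0.2, 0.0]
-1 [0.15, -0.04, 0.02, -0.2, -0.2, 1.0]
-2 [0.3, -0.07, 0.02, -0.2, -0.2, 2.0]
-3 [0.46, -0.11, 0.02, -0.2, -0.2, 3.0]
```

View pics/t14.png

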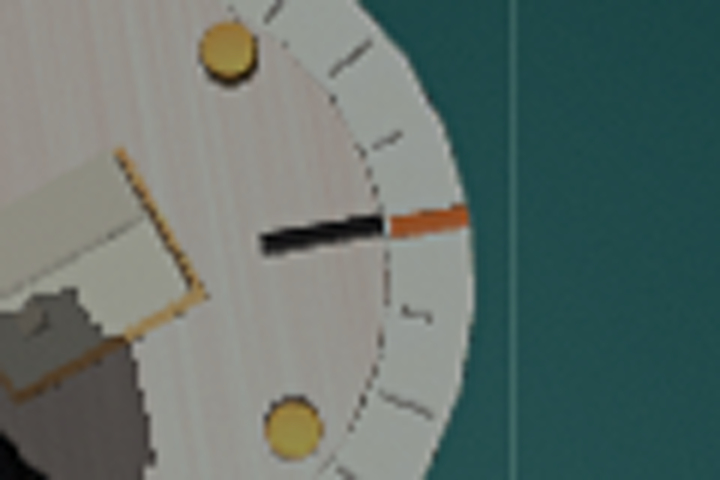

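About 0.9° remains (top 0.8, scene 1.0).

>>> apply_moves([
  {"x": 0.08,"y": -0.02,"z": 0,"rx": 0,"ry": 0,"rz": 0.5,"claw": 0},
  {"x": 0.13,"y": -0.03,"z": 0,"rx": 0,"ry": 0,"rz": 0.9,"claw": 0},
  {"x": 0.13,"y": -0.03,"z": 0,"rx": 0,"ry": 0,"rz": 0.9,"claw": 0},
  {"x": 0.13,"y": -0.03,"z": 0,"rx": 0,"ry": 0,"rz": 0.9,"claw": 0},
])

```text
time: 12.58
tcp_pos: [0.4776, 0.1728, 0.0102]
tool_rot: [0.891, 0.454, 0.001, -0.002]
wrist_force: [-1.9, -1.3, -0.5]
grip_width: 0.0002
```

Run:
```python
from h import *
s=manip.observe();print(s["time"],s["tcp_pos"],s["wrist_force"].round(1))
for n in ["top","scene"]:
    im=manip.read_camera(n); cv2.imwrite(f"pics/{n}15.png",im); fine(n,im)
```

```text
12.575 [0.47761434 0.1727926  0.01015047] [-1.9 -1.3 -0.5]
top {'mark': (np.float64(-80.13), np.float64(0.09), array([-1.3995e+00,  1.0000e-04])), 'orange': (np.float64(-80.11), np.float64(0.04), array([-1.4069e+00,  1.0000e-03]))} dirs [-80.19, -80.61] orange-mark 0.02
scene {'mark': (np.float64(-79.7), np.float64(0.07), array([-1.3966e+00,  4.0000e-04])), 'orange': (np.float64(-79.86), np.float64(0.03), array([-1.4005e+00,  8.0000e-04]))} dirs [-80.02, -80.24] orange-mark -0.16
```

It's aligned within about 0.2° in both views. Now back straight off the post, then rise.

>>> apply_moves([
  {"x": -0.4,"y": 0,"z": 0,"rx": 0,"ry": 0,"rz": 0,"claw": 0},
  {"x": -1.2,"y": 0,"z": 0,"rx": 0,"ry": 0,"rz": 0,"claw": 0},
  {"x": -2,"y": 0,"z": 0,"rx": 0,"ry": 0,"rz": 0,"claw": 0},
  {"x": -2,"y": 0,"z": 0,"rx": 0,"ry": 0,"rz": 0,"claw": 0},
  {"x": -2,"y": 0,"z": -2,"rx": 0,"ry": 0,"rz": 0,"claw": 0},
  {"x": -2,"y": 0,"z": -5,"rx": 0,"ry": 0,"rz": 0,"claw": 0},
  {"x": -2,"y": 0,"z": -9,"rx": 0,"ry": 0,"rz": 0,"claw": 0},
  {"x": -2,"y": 0,"z": -13,"rx": 0,"ry": 0,"rz": 0,"claw": 0},
  {"x": -2,"y": 0,"z": -16,"rx": 0,"ry": 0,"rz": 0,"claw": 0},
  {"x": -2,"y": 0,"z": -16,"rx": 0,"ry": 0,"rz": 0,"claw": 0},
])

```text
time: 13.92
tcp_pos: [0.4678, 0.1565, 0.1723]
tool_rot: [0.891, 0.454, 0.004, -0.002]
wrist_force: [0.1, 0.0, -0.4]
grip_width: 0.0003
```

Run:
```python
from h import *
s=manip.observe();print(s["time"],s["tcp_pos"],s["wrist_force"].round(1))
for n in ["top","scene"]:
    im=manip.read_camera(n); cv2.imwrite(f"pics/{n}16.png",im); fine(n,im)
    if n=="scene": cv2.imwrite("pics/s16.png",cv2.resize(im[100:340,200:480],None,fx=2.4,fy=2.4,interpolation=cv2.INTER_CUBIC))
# move to left, clear: (.35,.45)
p=s["tcp_pos"]; x=Ro.from_quat(s["tool_rot"]).as_matrix()[:,0]
print(inc([.36,.42,.2],np.rad2deg(np.arctan2(x[1],x[0]))))
```

```text
13.925 [0.46775591 0.15651304 0.1723088 ] [ 0.1  0.  -0.4]
top {'mark': (np.float64(-80.15), np.float64(0.1), array([-1.4019e+00,  2.0000e-04])), 'orange': (np.float64(-80.1), np.float64(0.04), array([-1.4067e+00,  1.0000e-03]))} dirs [-80.32, -80.6] orange-mark 0.05
scene {'mark': (np.float64(-79.72), np.float64(0.08), array([-1.3992e+00,  6.0000e-04])), 'orange': (np.float64(-79.85), np.float64(0.03), array([-1.3985e+00,  5.0000e-04]))} dirs [-80.17, -80.13] orange-mark -0.13
[15.18, -24.07, -2.9, -0.2, -0.2, 0.0]
```

View pics/s16.png

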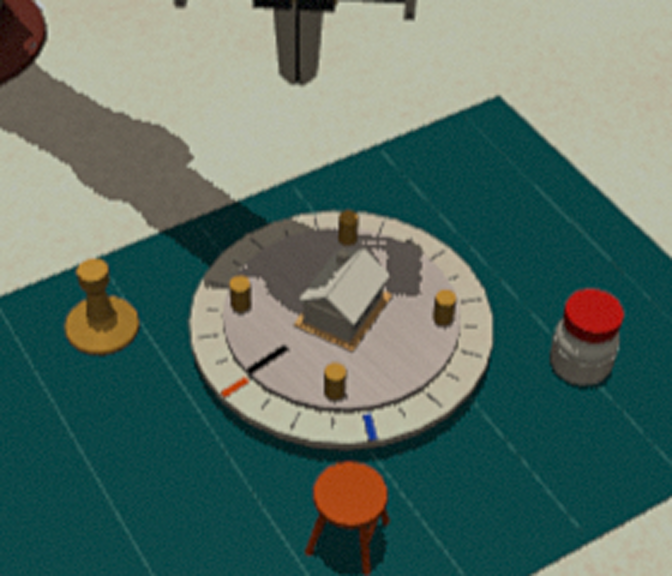

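The hand is clear and the mark stayed in line. I'll move the arm aside for an unobstructed final check.

>>> apply_moves([
  {"x": 2,"y": -3,"z": -2,"rx": 0,"ry": 0,"rz": 0,"claw": 0},
  {"x": 4,"y": -6,"z": -3,"rx": 0,"ry": 0,"rz": 0,"claw": 0},
  {"x": 6,"y": -9,"z": -3,"rx": 0,"ry": 0,"rz": 0,"claw": 0},
  {"x": 8,"y": -12,"z": -3,"rx": 0,"ry": 0,"rz": 0,"claw": 0},
  {"x": 10,"y": -15,"z": -3,"rx": 0,"ry": 0,"rz": 0,"claw": 0},
  {"x": 12,"y": -19,"z": -3,"rx": 0,"ry": 0,"rz": 0,"claw": 0},
  {"x": 15,"y": -24,"z": -3,"rx": 0,"ry": 0,"rz": 0,"claw": 0},
  {"x": 15,"y": -24,"z": -3,"rx": 0,"ry": 0,"rz": 0,"claw": 0},
  {"x": 15,"y": -24,"z": -3,"rx": 0,"ry": 0,"rz": 0,"claw": 0},
])

```text
time: 15.15
tcp_pos: [0.3593, 0.4169, 0.1994]
tool_rot: [0.891, 0.454, -0.001, -0.001]
wrist_force: [0.9, -0.4, -0.9]
grip_width: 0.0004
```

Run:
```python
from h import *
s=manip.observe();print(s["time"],s["tcp_pos"],s["wrist_force"].round(1),abs(s["qvel"]).max())
for n in ["top","scene"]:
    im=manip.read_camera(n); cv2.imwrite(f"pics/{n}17.png",im); fine(n,im)
im=cv2.imread("pics/top17.png")
a=cv2.imread("pics/top0.png").astype(int)
for nm,(u0,v0,u1,v1) in dict(jar=(190,180,232,222),stool=(322,155,368,202),candle=(360,305,405,348)).items(): print(nm,abs(im[v0:v1,u0:u1].astype(int)-a[v0:v1,u0:u1]).mean())
cv2.imwrite("pics/t17.png",cv2.resize(im[190:345,190:410],None,fx=3.6,fy=3.6,interpolation=cv2.INTER_CUBIC))
g=cv2.cvtColor(im,cv2.COLOR_BGR2HSV).astype(int)
m=((g[...,0]>10)&(g[...,0]<30)&(g[...,1]>110)&(g[...,2]>60)).astype(np.uint8)
L=cv2.connectedComponentsWithStats(m)
for st,c in zip(L[2][1:],L[3][1:]):
    w=ray("top",c,.055)[0]; d=w[:2]-CEN
    if st[4]>20 and .08<np.hypot(*d)<.09: print("post",np.rad2deg(np.arctan2(d[1],d[0])).round(1),np.hypot(*d).round(4))
```

```text
15.15 [0.35926466 0.41693192 0.19935811] [ 0.9 -0.4 -0.9] 0.02665464275036822
top {'mark': (np.float64(-80.16), np.float64(0.1), array([-1.4019e+00,  2.0000e-04])), 'orange': (np.float64(-80.1), np.float64(0.04), array([-1.4064e+00,  1.0000e-03]))} dirs [-80.32, -80.58] orange-mark 0.06
scene {'mark': (np.float64(-79.71), np.float64(0.08), array([-1.4001e+00,  7.0000e-04])), 'orange': (np.float64(-79.85), np.float64(0.04), array([-1.4012e+00,  9.0000e-04]))} dirs [-80.22, -80.28] orange-mark -0.14
jar 1.6730914588057446
stool 1.7163120567375887
candle 1.8499569336778638
post -35.0 0.0852
post 54.6 0.0853
post -125.3 0.0848
post 144.6 0.085
```

View pics/t17.png

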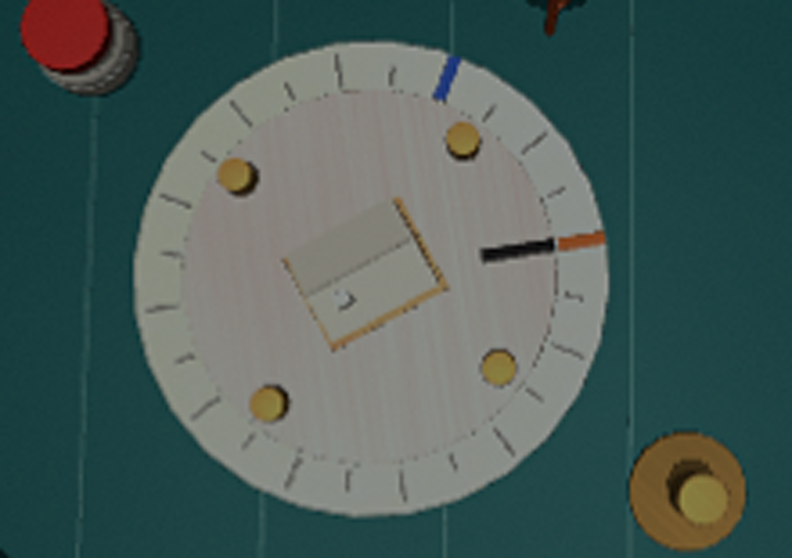

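The black mark, reaching the rim at (553,245) in the zoomed top view, runs straight into the orange line at (558–605, 241). The posts also give −80.2° for the index. The jar, stool and candle holder are unchanged and the house is in place, so I'm handing in.

Run:
```python
from rig import manip
print(manip.close_job())
```

```text
the job is handed in; nothing more can be done
None
```

The index mark now lines up with the orange line, and I handed the job in with the hand parked clear. I turned the dial about 57° clockwise by pushing post2 with the outside of the closed fingers, at about 2 N. The job took about 15 s of the 51 s.

- **Alignment:** with the hand away, the mark and the line differ by 0.06° in the top camera and 0.14° in the scene camera, in opposite directions. The four posts also put the index at −80.2°, against −80.1° for the line.
- **Other objects:** the jar, stool and candle holder look unchanged from the first picture. The house rode round with the dial near its centre, and the hand did not touch it.
- **First attempt missed:** my first push passed just over post2 without touching it. The pictures showed the real fingertips about 40 mm short of the stated TCP, so I lowered the hand. I also turned it so the gripper body stayed off the house.
- **Refused calls:** two early move calls were refused because each row needs all seven values. Neither moved anything.

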